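# Free the pawl and close the tin in the lid press

### The job

Close the tin that stands in the blue lid press: press the red tail of the ratchet pawl down until the pawl tips over and stays clear of the teeth, then push the arm down by its black palm grip until the pad has seated the lid fully home in the tin, and take your hand away. Fingertips are enough, nothing needs gripping: do not raise the arm, do not touch the tin or its lid yourself, and leave everything else on the bench where it is.

Things in the scene. Friction and masses are not known exactly. Their poses are not given: they have to be found in the camera images.
- press: blue lid press fixed to the bench; base plate 130 x 310 x 14 mm with a locating ring for the tin. Origin: centre of the base's underside. y: from the palm grip towards the pivots (the arm swings in the y-z plane); -x: the face with the ratchet, pawl nose and tail (robot side); z up. Arm pivot at (0, 60, 165) mm, pawl pivot (-34, 145, 210), tin centre (0, -50)
- lever_hinge (a point): the arm's pivot axis (it runs along the press's x), 165 mm above the bench
- palm_grip (a point): middle of the flat top of the black palm grip on the arm's end (56 mm across the arm, 92 mm along it, 26 mm thick, rounded edges); 236 mm from the arm's pivot and 21 mm above the arm's centre line, which passes through the pivot. About 285 mm above the bench with the arm up, 186 mm with the arm level and the lid home. Nothing is under or beside it
- press_arm (a joint): angle of the arm, rad: 0 to 0.03 at the start (0.46 to 0.43 above level), grows going down, 0.46 (level) with the lid home. A stiff hinge: it stays where left. With the pawl in, a tooth stops it at about 0.05. Pawl free, it moves at 2 to 4 N on the grip, 12 to 16 N over the last 0.06 rad, where the pad (110 mm from the pivot) drives the lid in, then stops solid
- pawl_pivot (a point): the pawl's pivot axis (along the press's x), 210 mm above the bench, in the plane of nose and tail
- pawl_tail (a point): middle of the top face of the red thumb plate (30 mm across, 34 mm long, 7 mm thick) on the pawl's tail, 66 mm from the pawl's pivot on the side away from the arm; about 237 mm above the bench at the start, sloping up away from the pivot by 0.3 rad. Nothing is under it
- press_pawl (a joint): angle of the pawl, rad: 0 = nose in the teeth (start), grows as the tail goes down, 0.75 = thrown clear. A 40 mm steel ball on the pawl's shaft, on the far side of the press, leans over the top: below about 0.4 the pawl falls back in, beyond about 0.45 (tail some 30 mm lower) it tips over by itself and stays; at 0.75 the tail is 48 mm lower. About 1 N at the tail
- tin: loose half-litre steel tin with a green band, 87 mm wide, 104 mm high, standing in the press's locating ring (9 mm high, 3 mm loose all round). Origin: centre of its underside, 14 mm above the bench
- lid_top (a point): middle of the top of the round brass-coloured lever lid, 78 mm wide, lying in the tin's mouth and standing up to 6 mm proud; home, it is 103.5 mm above the tin's underside, just below the rim
- lid (a joint): how far the lid has been pressed in, m: 0 to 0.0015 at the start, 0.006 = fully home. It is a tight fit and stays where it is pressed
- screwdriver: red-handled screwdriver, 188 x 27 x 25 mm, loose, lying in front of the press (origin at mid-length on the bench)
- tape_roll: roll of masking tape, 98 mm across, 24 mm high, loose, in front of the press (origin: centre of its underside)
- sample_cup: clear plastic sample cup, 60 mm wide, 55 mm high, loose, near the front edge, to the left of the press (origin: centre of its underside)
- flat_brush: flat paint brush, 208 x 34 x 14 mm, loose, lying to the right of the press (origin at mid-length on the bench)

How it is judged:
By the outcome, as a careful person would: the job done as asked, in the order asked, and still so for the second after the job is handed in, with the robot touching nothing.
It also fails if it takes over 48 s, if anything falls off the work surface, if the arm or the gripper's body presses on something with over 40 N, if the wrist force passes 120 N, or if a joint passes its speed limit or range.

### The arm

A 7-joint arm with a two-finger parallel gripper is mounted at the origin on a cart in front of the work surface, level with it; the furniture and walls round the work are solid. World frame = base frame: x ahead of the robot, y to its left, z up, the work surface at z = 0. Lengths are in m, angles in rad, forces in N, time in s.
With the tool pointing down it reaches from about 0.4 to 0.875 m from the base axis. Payload 19.3 kg.
Tool frame: the origin (TCP) lies midway between the tips of the shut fingers; the grasp point (between the pads) lies bot.tcp_to_grasp behind it (bot.tcp_to_grasp is the distance from the TCP to the grasp point, in m); z points along the fingers, y is the line along which they close (so a half turn about z gives the same grasp; the last joint's range is limited). The gripper opens to 85 mm and grips with 20 to 120 N. Pads are 22 mm wide; open, the fingers measure 114 mm over their backs; the gripper's body (76 mm by 85 mm) begins 54 mm behind the grasp point. The pads swing forward as they close: fully open they stand 13 mm farther back than shut.
Start: joints at [-1.266, 0.521, -0.036, 1.599, 0.021, 1.021, -0.113], TCP at [0.229, 0.582, 0.231] pointing down, gripper open.
Joint ranges: [-2.91, 2.91], [-0.3, 2.13], [-1.5, 1.42], [0.17, 2.43], [-1.26, 4.41], [0.16, 1.93], [-2.52, 2.52]. Speed limits (rad/s): [1.89, 1.89, 2.39, 2.39, 3.01, 3.01, 3.01].

### API

Orientations are given as [roll, pitch, yaw] about the fixed x, y, z axes, in that order (R = Rz(yaw) Ry(pitch) Rx(roll)).
In Python, from workcell import observe, imaging, bot gives the robot as it stands.
- The arm moves only by the tool send_rows, never from a script. Its argument "plan" is text: rows parted by semicolons, each of 7 numbers parted by spaces: the shift along the tool's x, y, z in m, then the turn, a rotation vector about the tool's x, y, z in degrees, then the finger opening in m, from 0 to 0.0854. In form: dx dy dz rx ry rz claw; .... A call has 1 to 10 rows; each row is the pose to reach, as a shift and turn from the pose commanded when the call began, along the tool's axes at that moment; what a row does not reach only later rows make up. A row lasts 1/12 s, in which the tool goes at most 41.7 mm and 7.16 degrees, less where a joint would pass 70% of its speed; a pose out of reach is approached as far as the arm can. A call with a gripper value outside its range is refused whole. The fingers move at their own pace and stop on an object; "grip_force" is the grip in N (left out, the last holds). Time passes only in rows, so rows that repeat a pose let the fingers close. It gives the time, the measured TCP pose, the force, the opening and the grip force at its end, in the units of the state.
- observe(): the state, without advancing time (a new reading comes with each control period).
- imaging.grab_frame(name): name is "scene" or "top" or "wrist"; returns a dict with "color" (480x640x3 uint8, red, green, blue), "fx", "fy", "cx", "cy" (pixels), "eye" and "orientation" of the camera in the world; the wrist camera has in their place "tool_from_camera" (4x4, takes a point from camera to tool coordinates, whose origin is the TCP and whose axes are the flange's). Camera axes: x right, y down, z forward; pixel columns grow to the right and rows downward; lengths in m; the calibration is good to about 2 mm. A picture is of the moment at which its call begins: read the wrist's pose just before it. There is no depth.
- bot.job_done(): hands the job in; it is judged then, once.
The state is a dict: "clock": time; "qpos": joint angles; "qd": joint speeds; "joint_efforts": joint torques, N m; "position": TCP position; "tool_rot": TCP orientation; "force": force on the tool from outside, world axes, zero at the start; "moment": the same for the moment, N m; "grip_width": finger opening in m; "finger_force": force on a finger pad.
Only numpy, scipy, OpenCV 4.12 (cv2) and the standard library are available. Lean on these libraries where they do the work, as an engineer would, in place of code of your own. Each camera call takes 0.05 s, during which the arm holds its last target. There are 200 camera calls.

## Working session

There is one attempt and no reset: what is moved stays moved. The work goes in short steps, Python scripts to look and compute and a tool call to move; the robot and the scene stay as the last step left them, time stands still between calls to the robot, and variables do not carry over. Pictures are saved under pics/ and viewed, at most 10 in all, crops included, and the job is handed in when it is done.

Besides the shell and the picture viewer there is one more tool, called after "Request:" by a JSON object that holds its "fn" and its "kwargs", one argument or row to a line. send_rows: Moves the arm, as the interface text tells. Its arguments: {"type":"object","properties":{"plan":{"type":"string"},"grip_force":{"type":"number"}},"required":["plan"]}

```bash
mkdir -p pics; ls
python3 - <<'E'
from workcell import observe, imaging, bot
import cv2
print(observe())
for n in ("scene","top"):
    f=imaging.grab_frame(n); cv2.imwrite(f"pics/{n}0.png",f["color"][:,:,::-1]); print(n,{k:v for k,v in f.items() if k!="color"})
E
```

```text
pics
{'clock': 0.0, 'qpos': array([-1.26618031,  0.52202041, -0.03634755,  1.59998775,  0.02120004,
        1.02108218, -0.11275808]), 'qd': array([ 0.00103572, -0.00077997, -0.00021956,  0.00022689, -0.00134815,
        0.0009918 , -0.00025275]), 'joint_efforts': array([ 8.08545283e-04, -9.27110481e+01,  1.98025323e+00, -3.69936061e+01,
        1.78530923e-02,  8.23671377e-03, -4.82720100e-05]), 'position': array([0.22871669, 0.58129823, 0.23072877]), 'tool_rot': array([-3.14048200e+00,  6.83607384e-05,  2.76682574e+00]), 'force': array([-0.60546062, -0.47875587, -0.39177201]), 'moment': array([-5.71102742e-05,  3.69531237e-04, -3.20275107e-02]), 'finger_force': 0.0, 'grip_width': 0.0853991186087329}
scene {'fx': 605.2161038992208, 'fy': 605.2161038992208, 'cx': 318.7621115468932, 'cy': 240.25875176569514, 'eye': array([-0.35674962,  1.20620832,  0.86438133]), 'orientation': array([-1.99844847, -0.01939815, -2.55246225])}
top {'fx': 596.602729350806, 'fy': 596.602729350806, 'cx': 318.6804710506835, 'cy': 231.80704701582803, 'eye': array([ 0.16273889, -0.02403452,  1.78345488]), 'orientation': array([-2.96405105,  0.01530129, -1.57194518])}
```

View pics/scene0.png

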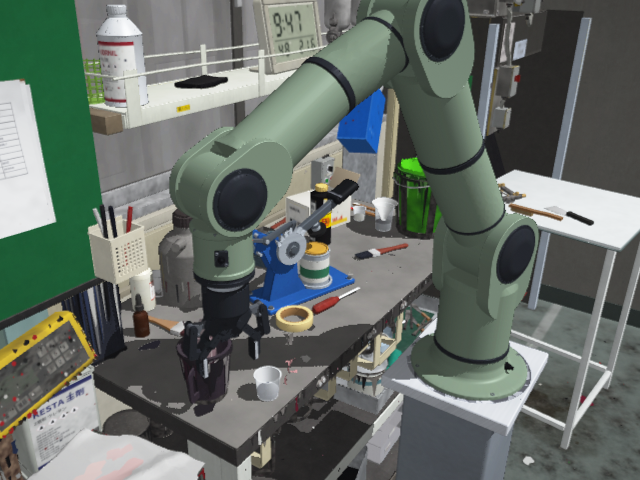

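View pics/top0.png

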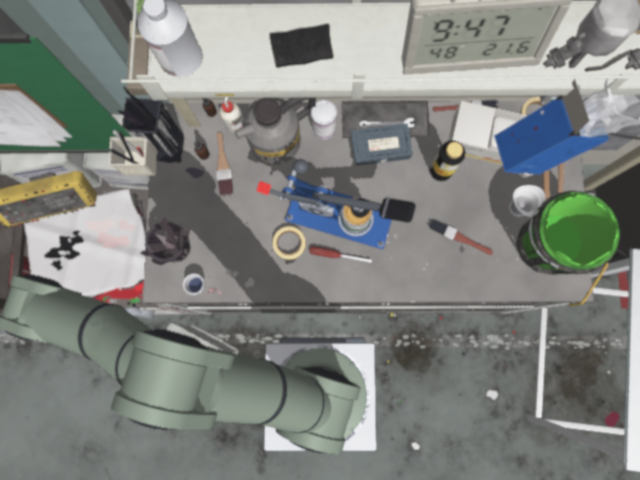

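The top view shows the red tail at about (264,188), the black grip at about (398,210) and the blue base around (340,215). The shelf runs along the back, at rows below about 95.

```bash
cat > h.py <<'E'
import numpy as np, cv2
from scipy.spatial.transform import Rotation as R
from workcell import observe, imaging, bot
def cast(f,uv,z):
    d=R.from_euler('xyz',f["orientation"]).apply([(uv[0]-f["cx"])/f["fx"],(uv[1]-f["cy"])/f["fy"],1])
    return f["eye"]+d*(z-f["eye"][2])/d[2]
def blob(m,near):
    n,l,s,c=cv2.connectedComponentsWithStats(m.astype(np.uint8))
    k=[i for i in range(1,n) if s[i,4]>25]
    i=min(k,key=lambda i:np.hypot(*(c[i]-near))); return c[i],s[i],l==i
def totool(v):
    return R.from_euler('xyz',observe()["tool_rot"]).inv().apply(v)
E
python3 - <<'E'
from h import *
f=imaging.grab_frame("top"); im=f["color"].astype(int); r,g,b=im[...,0],im[...,1],im[...,2]
c,s,_=blob((r>150)&(g<70)&(b<80),(264,188)); T=cast(f,c,.236); print(c,s,T)
c,s,m=blob((im.max(2)<60),(398,210)); print(c,s)
G=cast(f,c,.285); print(G, cv2.minAreaRect(np.argwhere(m)[:,::-1].astype(np.float32)))
d=T-G; print(np.hypot(*d[:2]), d)
c,s,m=blob((b>110)&(r<80)&(b-r>50),(340,220)); print(c,s)
ex=np.argwhere(m)[:,::-1]
# base lower edge
print(cv2.minAreaRect(ex.astype(np.float32)))
# shelf edge row 95 at several heights
for z in (.3,.5,.6): print(z,cast(f,(340,97),z))
cv2.imwrite("pics/topc.png",cv2.resize(f["color"][150:260,230:430,::-1],None,fx=4,fy=4,interpolation=cv2.INTER_CUBIC))
E
```

```text
[124.72324723 292.72693727] [ 97 283  45  17 271] [0.28144133 0.50405123 0.236     ]
[399.62978723 210.02553191] [386 200  28  21 470]
[ 0.4875847 -0.2090109  0.285    ] ((399.61541748046875, 209.923095703125), (25.887327194213867, 18.827146530151367), 11.309932708740234)
0.7422618808822276 [-0.20614338  0.71306214 -0.049     ]
[338.76720351 224.34699854] [ 288  201  103   46 1366]
((338.26409912109375, 217.57545471191406), (100.82263946533203, 33.92805480957031), 15.945395469665527)
0.3 [ 0.78919888 -0.05816792  0.3       ]
0.5 [ 0.70473929 -0.05356604  0.5       ]
0.6 [ 0.66250949 -0.0512651   0.6       ]
```

View pics/topc.png

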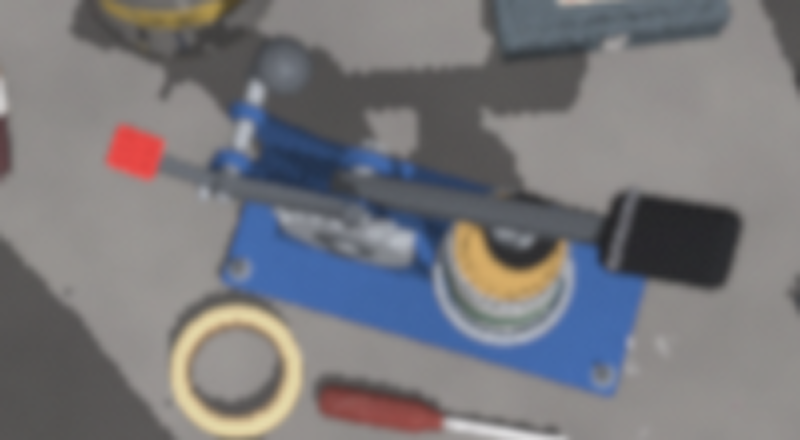

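The crop shows the red plate at crop (135,152), i.e. full (263.8,188), and the grip at crop (672,240), i.e. full (398,210). The steel ball is behind and the tape and screwdriver are in front.

Run:
```python
from h import *
f=imaging.grab_frame("top"); im=f["color"].astype(int); r,g,b=im[...,0],im[...,1],im[...,2]
sub=np.zeros(r.shape,bool); sub[175:200,250:280]=1
c,s,_=blob(sub&(r>150)&(g<110)&(b<110)&(r-g>80),(264,188)); T=cast(f,c,.236); print(c,s,T)
G=cast(f,(398.5,210),.283); print(G)
d=T-G; print(np.hypot(*d[:2]),"expect",np.hypot(.034,.208+.153))
# press yaw: tail = O + Rz(a)[-.034,.208], grip=O+Rz(a)[0,-.16]
e=np.array([-.034,.145+.066*np.cos(.3)-.06+.236*np.cos(.445)+.021*-np.sin(.445)])
a=np.arctan2(d[1],d[0])-np.arctan2(e[1],e[0]); print("len",np.hypot(*e),"yaw",a)
c_,s_=np.cos(a),np.sin(a); M=np.array([[c_,-s_],[s_,c_]])
gy=.06-.236*np.cos(.445)+.021*np.sin(.445)
O=G[:2]-M@[0,gy]; print("O",O)
for n,p in dict(base=[(-.065,-.155),(-.065,.155),(.065,-.155)]).items():
    for q in p: print(q,O+M@q)
for uv in ((230+610/4,150+392/4),(230+222/4,150+280/4)): print("corner",cast(f,uv,.014))
for n,gz in (("level",.186),): print(n,O+M@[0,.06-.236])
for t in (0,.35,.75): 
    print("tail",O+M@[-.034,.145+.066*np.cos(.3-t)], "pawl",t)
```

```text
[263.42424242 187.64393939] [257 182  14  13 132] [0.56105317 0.1470095  0.236     ]
[ 0.48809824 -0.20636518  0.283     ]
0.3608269435817989 expect 0.3625975730751655
len 0.3536668100687323 yaw -0.2998760737219117
O [ 0.53062916 -0.0688139 ]
(-0.065, -0.155) [ 0.42274263 -0.19769561]
(-0.065, 0.155) [0.51431719 0.09847005]
(0.065, -0.155) [ 0.54694113 -0.23609785]
corner [ 0.43030094 -0.18836573  0.014     ]
corner [0.51700325 0.10308364 0.014     ]
level [ 0.47863844 -0.23695956]
tail [0.55960548 0.13999725] pawl 0
tail [0.5604519  0.14273469] pawl 0.35
tail [0.55853533 0.13653622] pawl 0.75
```

Run:
```python
from h import *
p=observe()["position"]; print(bot.tcp_to_grasp)
print("up .10",totool([0,0,.1]))
for t in ([.45,.29,.33],[.561,.146,.30]): print(totool(np.array(t)-p), np.linalg.norm(np.array(t)-p))
```

```text
0.0187
up .10 [-3.01437471e-06 -6.54699191e-05 -9.99999785e-02]
[-0.31259993 -0.19029443 -0.09890577] 0.37909502442954135
[-0.4686042  -0.28365241 -0.06883994] 0.5520756526233667
```

Request:
{"fn": "send_rows", "kwargs": {
  "plan": "0 0 -0.04 0 0 0 0; 0 0 -0.08 0 0 0 0; -0.033 -0.02 -0.1 0 0 0 0; -0.066 -0.04 -0.1 0 0 0 0; -0.099 -0.06 -0.1 0 0 0 0; -0.132 -0.08 -0.1 0 0 0 0; -0.165 -0.1 -0.1 0 0 0 0; -0.198 -0.12 -0.1 0 0 0 0; -0.231 -0.14 -0.1 0 0 0 0; -0.264 -0.16 -0.1 0 0 0 0",
  "grip_force": 30
}}

```text
clock: 1.03
position: [0.4167, 0.3343, 0.3314]
tool_rot: [3.141, -0.0, 2.767]
force: [1.4, 0.8, 0.2]
grip_width: -0.0
finger_force: 0.0
```

Request:
{"fn": "send_rows", "kwargs": {
  "plan": "-0.03 -0.018 0 0 0 0 0; -0.06 -0.036 0 0 0 0 0; -0.09 -0.055 0 0 0 0 0; -0.12 -0.073 0 0 0 0 0; -0.15 -0.091 0 0 0 0 0; -0.18 -0.109 0 0 0 0 0; -0.204 -0.124 0 0 0 0 0; -0.204 -0.124 0 0 0 0 0; -0.204 -0.124 0 0 0 0 0"
}}

```text
clock: 1.78
position: [0.5609, 0.1445, 0.331]
tool_rot: [-3.141, -0.0, 2.764]
force: [-0.3, 0.4, 0.3]
grip_width: 0.0
finger_force: 0.0
```

Run:
```python
from h import *
s=observe(); print(s["clock"],s["position"],s["tool_rot"],s["qpos"],s["grip_width"],s["force"])
f=imaging.grab_frame("wrist"); cv2.imwrite("pics/w1.png",f["color"][:,:,::-1])
im=f["color"].astype(int); r,g,b=im[...,0],im[...,1],im[...,2]
c,st,m=blob((r>130)&(g<90)&(b<90)&(r-g>80),(320,240)); print(c,st,f["fx"],f["tool_from_camera"])
Rt=R.from_euler('xyz',s["tool_rot"]); A=f["tool_from_camera"]
d=Rt.apply(A[:3,:3]@[(c[0]-f["cx"])/f["fx"],(c[1]-f["cy"])/f["fy"],1]); e=s["position"]+Rt.apply(A[:3,3])
T=e+d*(.236-e[2])/d[2]; print("tail",T,"shift",totool(T-s["position"]))
```

```text
1.7833 [0.56088887 0.14445399 0.33096255] [-3.14095004e+00 -1.50942127e-04  2.76395678e+00] [-0.48862307  0.36284412  0.18447449  1.60240101 -0.06994552  1.18337479
  0.90374325] 4.121431853968609e-05 [-0.26760259  0.38777359  0.33329092]
[320.67942584 242.40610048] [ 298  223   46   40 1672] 345.8922591469521 [[ 4.41983360e-04 -9.61769080e-01 -2.73861353e-01  6.98046246e-02]
 [ 9.99999509e-01  1.82329307e-04  9.73574588e-04 -2.81947956e-04]
 [-8.86420986e-04 -2.73861649e-01  9.61768689e-01 -1.42325302e-01]
 [ 0.00000000e+00  0.00000000e+00  0.00000000e+00  1.00000000e+00]]
tail [0.56025158 0.14669071 0.236     ] shift [0.00136148 0.00186546 0.09496295]
```

View pics/w1.png

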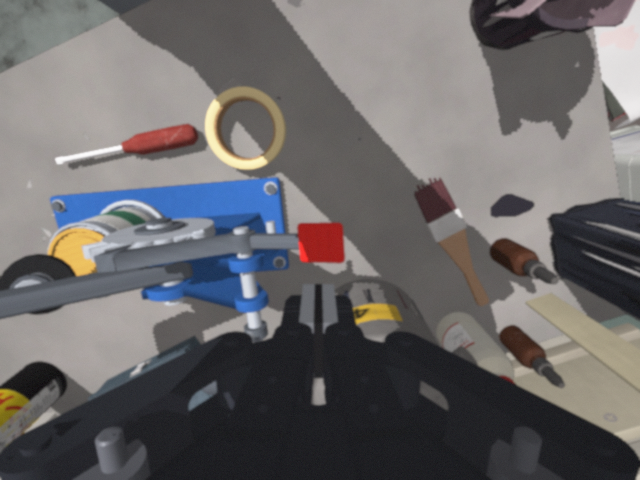

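The wrist view puts the red plate at (321,242), which agrees with the top view within 2 mm. The space below and around it is clear, so I go down on it.

Request:
{"fn": "send_rows", "kwargs": {
  "plan": "0.001 0.002 0.03 0 0 0 0; 0.001 0.002 0.06 0 0 0 0; 0.001 0.002 0.08 0 0 0 0; 0.001 0.002 0.088 0 0 0 0; 0.001 0.002 0.094 0 0 0 0; 0.001 0.002 0.1 0 0 0 0; 0.001 0.002 0.106 0 0 0 0; 0.001 0.002 0.112 0 0 0 0; 0.001 0.002 0.118 0 0 0 0; 0.001 0.002 0.124 0 0 0 0"
}}

```text
clock: 2.67
position: [0.5603, 0.1483, 0.2071]
tool_rot: [3.141, 0.0, 2.767]
force: [-0.2, -0.2, 0.0]
grip_width: 0.0002
finger_force: 0.0
```

Request:
{"fn": "send_rows", "kwargs": {
  "plan": "0 0 0.004 0 0 0 0; 0 0 0.008 0 0 0 0; 0 0 0.012 0 0 0 0; 0 0 0.012 0 0 0 0; 0 0 0.012 0 0 0 0; 0 0 0.012 0 0 0 0"
}}

```text
clock: 3.17
position: [0.5603, 0.1482, 0.1955]
tool_rot: [3.141, 0.0, 2.767]
force: [0.6, 0.7, -0.5]
grip_width: -0.0003
finger_force: 0.0
```

Request:
{"fn": "send_rows", "kwargs": {
  "plan": "0 0 -0.02 0 0 0 0; 0 0 -0.05 0 0 0 0; 0 0 -0.09 0 0 0 0; 0 0 -0.12 0 0 0 0; 0 0 -0.135 0 0 0 0; 0 0 -0.135 0 0 0 0; 0 0 -0.135 0 0 0 0"
}}

```text
clock: 3.75
position: [0.5604, 0.1483, 0.331]
tool_rot: [3.14, 0.001, 2.767]
force: [-0.4, -0.0, -0.9]
grip_width: -0.0002
finger_force: 0.0
```

Run:
```python
from h import *
s=observe(); print(s["clock"],s["position"],s["force"])
f=imaging.grab_frame("wrist"); im=f["color"].astype(int); r,g,b=im[...,0],im[...,1],im[...,2]
c,st,m=blob((r>130)&(g<90)&(b<90)&(r-g>80),(320,240)); print(c,st)
t=imaging.grab_frame("top")["color"]; q=imaging.grab_frame("scene")["color"]
a=cv2.resize(f["color"][150:300,180:400],(400,273)); b=cv2.resize(q[170:320,230:370],(400,429),interpolation=cv2.INTER_CUBIC)
o=np.zeros((430,800,3),np.uint8); o[:273,:400]=a; o[:429,400:]=b; cv2.imwrite("pics/w2.png",o[:,:,::-1])
```

```text
3.75 [0.56036365 0.14827396 0.33102502] [-0.35493301 -0.04482387 -0.88353629]
[314.59683099 228.66989437] [ 297  210   36   39 1136]
```

View pics/w2.png

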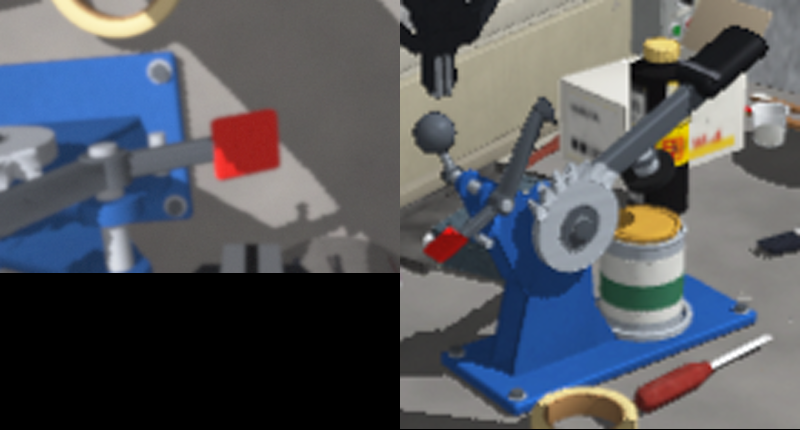

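The crops show the red tail down with the nose swung up clear of the teeth and the ball tipped over, so the pawl is thrown. Next I move above the grip.

Run:
```python
from h import *
p=observe()["position"]; print(totool(np.array([.488,-.206,.37])-p))
```

```text
[-0.06282034 -0.3558455  -0.04038709]
```

Request:
{"fn": "send_rows", "kwargs": {
  "plan": "0 0 -0.04 0 0 0 0; -0.007 -0.04 -0.06 0 0 0 0; -0.014 -0.08 -0.06 0 0 0 0; -0.021 -0.12 -0.06 0 0 0 0; -0.028 -0.16 -0.06 0 0 0 0; -0.035 -0.2 -0.06 0 0 0 0; -0.042 -0.24 -0.06 0 0 0 0; -0.049 -0.28 -0.06 0 0 0 0; -0.056 -0.32 -0.06 0 0 0 0; -0.062 -0.35 -0.05 0 0 0 0"
}}

```text
clock: 4.73
position: [0.4886, -0.2036, 0.3809]
tool_rot: [-3.141, 0.001, 2.765]
force: [0.2, -0.1, -0.2]
grip_width: 0.0001
finger_force: 0.0
```

Request:
{"fn": "send_rows", "kwargs": {
  "plan": "-0.001 -0.006 0.01 0 0 0 0; -0.001 -0.006 0.01 0 0 0 0; -0.001 -0.006 0.01 0 0 0 0"
}}

```text
clock: 4.98
position: [0.4883, -0.2056, 0.3695]
tool_rot: [-3.141, -0.002, 2.767]
force: [-0.5, 0.2, 0.5]
grip_width: -0.0001
finger_force: 0.0
```

Run:
```python
from h import *
s=observe(); print(s["clock"],s["position"],s["tool_rot"],s["qpos"])
f=imaging.grab_frame("wrist"); im=f["color"]
Rt=R.from_euler('xyz',s["tool_rot"]); A=f["tool_from_camera"]; Ai=np.linalg.inv(A)
P=np.array([.488,-.206,.285]); c=(Ai@np.r_[Rt.inv().apply(P-s["position"]),1])[:3]
uv=c[:2]/c[2]*f["fx"]+[f["cx"],f["cy"]]; print(uv)
im=im.copy(); cv2.circle(im,tuple(int(v) for v in uv),4,(255,0,255),-1); cv2.imwrite("pics/w3.png",im[:,:,::-1])
a=np.array([.29,.957]); L=[.479,-.237]
for q in ([.488,-.206,.295],[.479,-.237,.184]): print(totool(np.array(q)-s["position"]))
```

```text
4.9833 [ 0.48830009 -0.20561118  0.36945901] [-3.14145021e+00 -1.94294775e-03  2.76652221e+00] [-0.00833733  0.25627982  0.37502996  1.66957024 -0.09834689  1.23631858
  1.58379754]
[317.35436933 248.65044709]
[ 6.11157907e-05 -4.82006496e-04  7.44590466e-02]
[-0.00299357 -0.03264337  0.18545146]
```

View pics/w3.png

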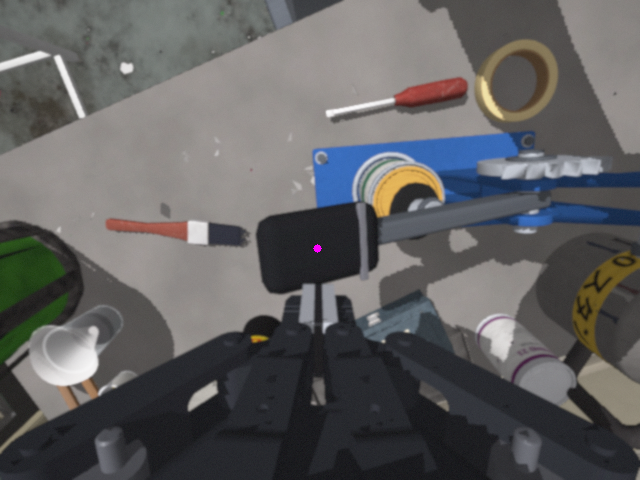

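The magenta dot is the predicted grip centre at (317,249), and it falls mid-grip. Now I press down along the arm's arc.

Request:
{"fn": "send_rows", "kwargs": {
  "plan": "0 0 0.03 0 0 0 0; 0 0 0.055 0 0 0 0; 0 0 0.072 0 0 0 0; 0 -0.001 0.082 0 0 0 0; -0.001 -0.005 0.09 0 0 0 0; -0.001 -0.008 0.098 0 0 0 0; -0.001 -0.011 0.106 0 0 0 0; -0.001 -0.015 0.114 0 0 0 0; -0.002 -0.018 0.121 0 0 0 0; -0.002 -0.02 0.128 0 0 0 0"
}}

```text
clock: 5.87
position: [0.4829, -0.2261, 0.2419]
tool_rot: [-3.141, 0.0, 2.766]
force: [-0.0, 0.4, 3.0]
grip_width: -0.0
finger_force: 1.4
```

Request:
{"fn": "send_rows", "kwargs": {
  "plan": "0 -0.002 0.007 0 0 0 0; 0 -0.004 0.014 0 0 0 0; 0 -0.006 0.02 0 0 0 0; -0.001 -0.008 0.026 0 0 0 0; -0.001 -0.009 0.031 0 0 0 0; -0.001 -0.01 0.036 0 0 0 0; -0.001 -0.01 0.04 0 0 0 0; -0.001 -0.011 0.043 0 0 0 0; -0.001 -0.011 0.043 0 0 0 0"
}}

```text
clock: 6.62
position: [0.4799, -0.2359, 0.1989]
tool_rot: [3.141, -0.0, 2.767]
force: [0.4, 1.0, 0.9]
grip_width: 0.0001
finger_force: 0.4
```

Request:
{"fn": "send_rows", "kwargs": {
  "plan": "0 -0.001 0.002 0 0 0 0; 0 -0.001 0.004 0 0 0 0; 0 -0.001 0.006 0 0 0 0; 0 -0.001 0.008 0 0 0 0; 0 -0.001 0.01 0 0 0 0; 0 -0.001 0.011 0 0 0 0; 0 -0.001 0.011 0 0 0 0; 0 -0.001 0.011 0 0 0 0"
}}

```text
clock: 7.28
position: [0.4796, -0.2372, 0.1887]
tool_rot: [3.142, 0.001, 2.767]
force: [-1.6, 1.6, 10.0]
grip_width: -0.0002
finger_force: 5.0
```

Request:
{"fn": "send_rows", "kwargs": {
  "plan": "0 0 0.001 0 0 0 0; 0 0 0.002 0 0 0 0; 0 0 0.003 0 0 0 0; 0 0 0.003 0 0 0 0; 0 0 0.003 0 0 0 0"
}}

```text
clock: 7.7
position: [0.4796, -0.2374, 0.1858]
tool_rot: [-3.141, 0.001, 2.767]
force: [-2.9, -0.0, 10.2]
grip_width: -0.0002
finger_force: 5.3
```

Request:
{"fn": "send_rows", "kwargs": {
  "plan": "0 0 0.001 0 0 0 0; 0 0 0.002 0 0 0 0; 0 0 0.002 0 0 0 0; 0 0 0.002 0 0 0 0"
}}

```text
clock: 8.03
position: [0.4797, -0.2375, 0.1849]
tool_rot: [3.141, 0.002, 2.766]
force: [-8.0, 3.3, 33.6]
grip_width: 0.0001
finger_force: 16.9
```

Solid stop at z = 0.185 with 34 N, against 12–16 N for driving the lid. I lift away and check.

Request:
{"fn": "send_rows", "kwargs": {
  "plan": "0 0 -0.003 0 0 0 0; 0 0 -0.01 0 0 0 0; 0 0 -0.03 0 0 0 0; 0 0 -0.06 0 0 0 0; 0 0 -0.1 0 0 0 0; 0 0 -0.13 0 0 0 0; 0 0 -0.15 0 0 0 0; 0 0 -0.15 0 0 0 0; 0 0 -0.15 0 0 0 0"
}}

```text
clock: 8.78
position: [0.4797, -0.2371, 0.3341]
tool_rot: [3.141, 0.002, 2.767]
force: [-0.4, -0.5, -0.7]
grip_width: -0.0004
finger_force: 0.0
```

Run:
```python
from h import *
s=observe(); print(s["clock"],s["position"],s["force"])
f=imaging.grab_frame("wrist")["color"]; q=imaging.grab_frame("scene")["color"]
o=np.zeros((429,800,3),np.uint8); o[:300,:400]=cv2.resize(f,(400,300)); o[:,400:]=cv2.resize(q[170:320,230:370],(400,429),interpolation=cv2.INTER_CUBIC)
cv2.imwrite("pics/w4.png",o[:,:,::-1])
```

```text
8.7833 [ 0.47967743 -0.23711347  0.33407268] [-0.39593258 -0.47222605 -0.67916701]
```

View pics/w4.png

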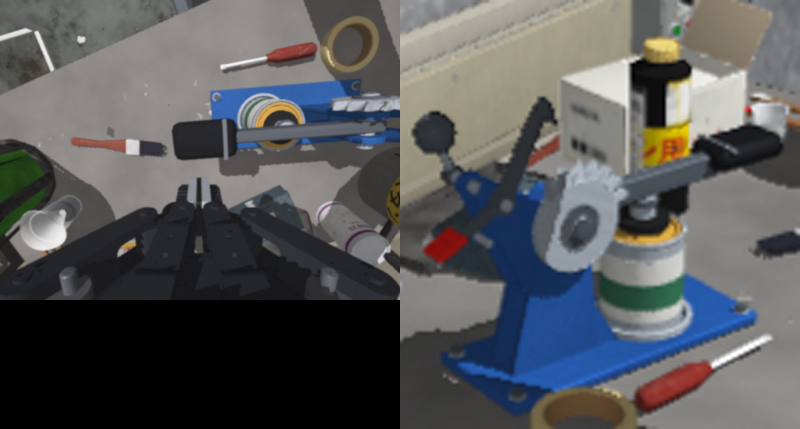

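The arm is level with the pad on the seated lid, the pawl is still thrown (red tail low in the right crop), nothing else has moved, and the hand is clear.

```bash
python3 -c "
from workcell import bot
print(bot.job_done())"
```

```text
the job is handed in; nothing more can be done
None
```

The job is handed in: the pawl is thrown and stays clear, the arm was pressed to its solid stop (34 N, grip top at 185 mm) so the lid should be fully home, and the hand is clear, at about 9 s on the clock.

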